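# Tap the vial caps shut in order

## Robot

A 6-joint arm with a two-finger parallel gripper is mounted at the origin on the work surface. World frame = base frame: x ahead of the robot, y to its left, z up, the work surface at z = 0. Lengths are in mm, angles in rad, forces in N, time in s.
With the tool pointing down it reaches from about 325 to 900 mm from the base axis. Payload 6.1 kg.
Tool frame: the origin (TCP) lies at the very end of the fingers, on their centre line; the grasp point (between the pads) lies 19 mm behind it; z points along the fingers, y is the line along which they close (so a half turn about z gives the same grasp; the last joint's range is limited). The gripper opens to 87 mm and grips with 3 to 60 N. Pads are 19 mm wide; open, the fingers measure 117 mm over their backs; the gripper's body (75 mm by 190 mm) begins 51 mm behind the grasp point.
Start: joints at [-1.35, 0.22, 1.526, -0, 1.395, -0.126], TCP at [212.424, -587.785, 222.538] pointing down, gripper open.
Joint ranges: [-2.98, 2.98], [-0.91, 2.08], [0.09, 2.57], [-1.24, 4.39], [0.2, 2.65], [-2.68, 2.68]. Speed limits (rad/s): [2.57, 2.57, 3.01, 3.14, 3.14, 3.14].

## Interface

Orientations are given as a rotation vector (axis times angle).
In Python, from workcell import env, kinematics, eyes, finish_job, status gives the robot as it stands. Calls block until the motion is done:
- env.movep(position, orientation): joint-space move of the TCP to a pose.
- env.move_linear(position, attitude=None, velocity=150, force_limit=None): straight line of the TCP; attitude=None keeps the orientation; velocity is the mean speed in mm/s. With force_limit (N) it stops when the force on the tool has changed by that much, and returns True; else False.
- env.move_j(angles): joint-space move.
- env.move_gripper(opening): finger opening in mm; the grip force is fixed at half the most; returns when the fingers have stopped.
- env.sleep(seconds).
- kinematics.inverse_kinematics(position, orientation): joint angles nearest the present ones, or None.
- eyes.camera(name): name is "scene" or "top" or "wrist"; returns a dict with "image" (400x640x3 uint8, red, green, blue), "depth" (400x640 float32, mm along the optical axis (not along the pixel's ray), 0 where there is no reading), "intrinsics" (3x3 intrinsics, pixels), "eye" and "rotation" of the camera in the world. Camera axes: x right, y down, z forward; pixel columns grow to the right and rows downward; lengths in mm; the calibration is good to about 2 mm. A picture is of the moment at which its call begins.
A pose or a line that the arm cannot do raises env.MotionError and nothing moves.
- finish_job(): hands the job in; it is judged then, once.
Readings, each from a call of its own:
- status.current_clock(): time.
- status.current_qpos(): joint angles.
- status.current_qd(): joint speeds.
- status.current_joint_torque(): joint torques, N m.
- status.current_position(): TCP position.
- status.current_tcp_rot(): TCP orientation.
- status.current_ft_force(): force on the tool from outside, world axes, zero at the start.
- status.current_ft_torque(): the same for the moment, N m.
- status.current_width(): finger opening in mm.
- status.current_grasp_force(): force on a finger pad.
Only numpy, scipy, OpenCV 4.12 (cv2) and the standard library are available. Lean on these libraries where they do the work, as an engineer would, in place of code of your own. Each camera call takes 0.05 s, during which the arm holds its last target. There are 200 camera calls.

## Task

Three sample vials in the rack still have their white caps standing proud: with a light fingertip push on top, press each cap fully home, first the wide round cap, then the square one, then the slim round one. Push gently and do not start on a cap before the previous one is fully home. Do not lift the vials out of the rack, and leave the open vial, the reagent bottle and the tip box alone.

Things in the scene. Friction and masses are not known exactly. Their poses are not given: they have to be found in the camera images.
- rack: grey rack fixed to the bench, 140 x 140 mm, 42 mm high, with four square wells in a 2 x 2 grid, 64 mm between centres (each 32 mm off the rack's centre in its x and y). Origin: centre of its underside, on the bench (z = 0); z up. One vial stands in each well, in any arrangement; the vial feet are 6 mm above the bench.
- vial_wide: loose clear vial with a paper band, 26 mm in diameter, 70 mm tall without its cap, about 0.1 kg, standing with 1.5 mm play in a rack well; it carries a flat round cap, 46 mm across, the widest. Origin: centre of its foot; z up along the vial.
- wide_top (a point): centre of the top face of the white plastic cap of vial_wide: a flat round cap, 46 mm across, the widest, 11 mm thick in all: a rigid 5 mm rim below and, 1 to 3 mm in from its edge, a soft push pad that stands 6 mm above the rim, gives up to 4 mm when pressed (4 N per mm) and springs back. Unpressed, this point starts 93.5 to 95 mm above the bench and is at 87 mm when the cap is home.
- cap_wide (a joint): how far that cap has been pushed down into the vial's neck, m: 0 = standing 8 mm proud, 0.008 = home on the rim (hard stop; more than 30 N on it is too hard). It starts at 0 to 0.0015. A steady downward push of about 3 N slides it; it stays where it is left (only the soft pad on top springs back).
- vial_square: loose clear vial with a paper band, 26 mm in diameter, 70 mm tall without its cap, about 0.1 kg, standing with 1.5 mm play in a rack well; it carries a square cap, 30 x 30 mm, corners seen from above. Origin: centre of its foot; z up along the vial.
- square_top (a point): centre of the top face of the white plastic cap of vial_square: a square cap, 30 x 30 mm, corners seen from above, 11 mm thick in all: a rigid 5 mm rim below and, 1 to 3 mm in from its edge, a soft push pad that stands 6 mm above the rim, gives up to 4 mm when pressed (4 N per mm) and springs back. Unpressed, this point starts 93.5 to 95 mm above the bench and is at 87 mm when the cap is home.
- cap_square (a joint): how far that cap has been pushed down into the vial's neck, m: 0 = standing 8 mm proud, 0.008 = home on the rim (hard stop; more than 30 N on it is too hard). It starts at 0 to 0.0015. A steady downward push of about 3 N slides it; it stays where it is left (only the soft pad on top springs back).
- vial_slim: loose clear vial with a paper band, 26 mm in diameter, 70 mm tall without its cap, about 0.1 kg, standing with 1.5 mm play in a rack well; it carries a slim round cap, only 17 mm across. Origin: centre of its foot; z up along the vial.
- slim_top (a point): centre of the top face of the white plastic cap of vial_slim: a slim round cap, only 17 mm across, 11 mm thick in all: a rigid 5 mm rim below and, 1 to 3 mm in from its edge, a soft push pad that stands 6 mm above the rim, gives up to 4 mm when pressed (4 N per mm) and springs back. Unpressed, this point starts 93.5 to 95 mm above the bench and is at 87 mm when the cap is home.
- cap_slim (a joint): how far that cap has been pushed down into the vial's neck, m: 0 = standing 8 mm proud, 0.008 = home on the rim (hard stop; more than 30 N on it is too hard). It starts at 0 to 0.0015. A steady downward push of about 3 N slides it; it stays where it is left (only the soft pad on top springs back).
- vial_open: fourth vial, the same glass but with no cap (70 mm tall, dark mouth 14 mm wide), loose in its rack well. Not to be pressed or moved. Origin: centre of its foot.
- reagent: loose amber reagent bottle, 62 mm in diameter, 130 mm tall, 150 to 210 mm from the rack's centre. A bystander. Origin: centre of its underside.
- tip_box: loose closed pipette-tip box, 114 x 79 mm, 58 mm high, 165 to 230 mm from the rack's centre. A bystander. Origin: centre of its underside.
Mind the look-alikes: they are no part of the job. Leave any yellow look-alike of the vial_square alone.

How it is judged:
By the outcome, as a careful person would: the job done as asked, in the order asked, and still so for the second after the job is handed in, with the robot touching nothing.
It also fails if it takes over 45 s, if anything falls off the work surface, if the arm or the gripper's body presses on something with over 40 N, if the wrist force passes 120 N, or if a joint passes its speed limit or range.

## Working session

There is one attempt and no reset: what is moved stays moved. The work goes in short steps, each a Python script; the robot and the scene stay as the last script left them, time stands still between calls to the robot, and variables do not carry over. Pictures are saved under pics/ and viewed, at most 10 in all, crops included, and the job is handed in when it is done.

```bash
mkdir -p pics; ls; python3 - <<'E'
from workcell import env,eyes,status
import cv2,numpy as np
for n in ("top","scene"):
    c=eyes.camera(n); cv2.imwrite(f"pics/{n}0.png",c["image"][:,:,::-1]); np.savez(f"{n}0.npz",**c)
    print(n,c["intrinsics"].tolist(),c["eye"],np.round(c["rotation"],3).tolist())
print(status.current_clock(),status.current_tcp_rot())
E
```

```text
pics
top [[432.91066065124414, 0.0, 325.6022625847288], [0.0, 432.91066065124414, 202.79777337178203], [0.0, 0.0, 1.0]] [498.97465057  46.67960543 959.30634201] [-2.156, 2.201, -0.117]
scene [[511.8846558862696, 0.0, 325.86470392168707], [0.0, 511.8846558862696, 201.79301048898697], [0.0, 0.0, 1.0]] [1172.60912041  294.85040026  845.70733972] [-1.399, -2.224, 0.821]
0.1 [-3.09276511e+00 -5.41725221e-01  1.52801269e-04]
```

View pics/top0.png

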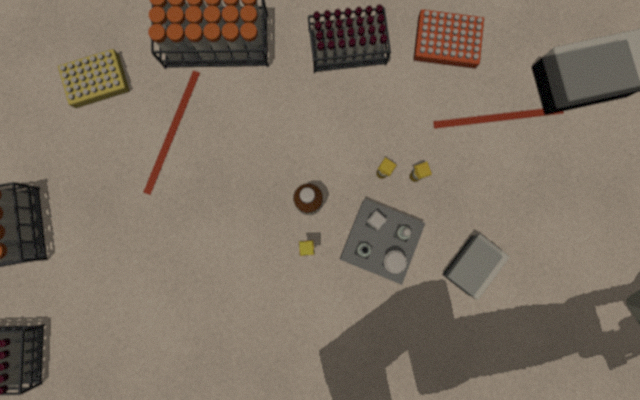

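View pics/scene0.png

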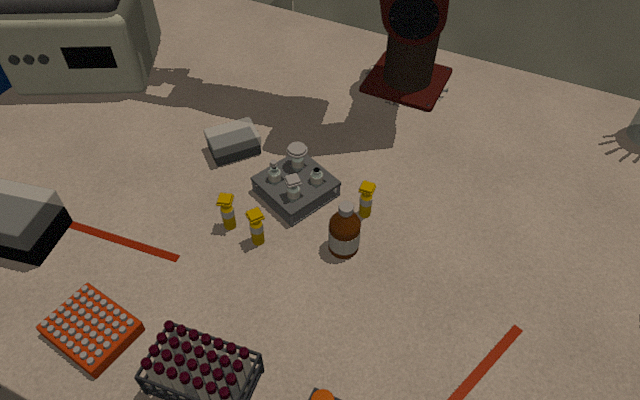

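The top view shows the rack centred near px (382,240). The caps are square at (376,219), slim at (404,232) and wide at (395,261), with the open vial at (364,250). The scene view agrees, and the yellow look-alikes stand outside the rack.

```bash
cat > h.py <<'E'
import numpy as np,cv2
from scipy.spatial.transform import Rotation as R
def points(c):
    K=c["intrinsics"];v,u=np.mgrid[:400,:640];d=c["depth"]
    p=np.stack([(u-K[0,2])/K[0,0]*d,(v-K[1,2])/K[1,1]*d,d],-1)
    return p@R.from_rotvec(c["rotation"]).as_matrix().T+c["eye"]
def ray(c,uv,z):
    K=c["intrinsics"];r=R.from_rotvec(c["rotation"]).as_matrix()@np.array([(uv[0]-K[0,2])/K[0,0],(uv[1]-K[1,2])/K[1,1],1])
    return c["eye"]+r*(z-c["eye"][2])/r[2]
def blobs(c,centre,rad=75,zlo=82,zhi=105):
    P=points(c);m=(P[...,2]>zlo)&(P[...,2]<zhi)&(np.hypot(P[...,0]-centre[0],P[...,1]-centre[1])<rad)&(c["depth"]>0)
    n,l,s,ct=cv2.connectedComponentsWithStats(m.astype(np.uint8))
    for i in range(1,n):
        if s[i,4]<15: continue
        q=P[l==i]; print("px",ct[i].round(1),"n",s[i,4],"mean",q.mean(0).round(1),"ext",np.ptp(q,0).round(1),"ray",ray(c,ct[i],np.median(q[:,2])).round(1))
E
python3 - <<'E'
from h import *
for n in("top","scene"):
    c=dict(np.load(n+"0.npz")); 
    if n=="top": C=ray(c,(382,240),42);print(C)
    print(n);blobs(c,C)
    P=points(c); m=(abs(P[...,2]-42)<4)&(np.hypot(*(P[...,:2]-C[:2]).transpose(2,0,1))<110)
    q=P[m][:,:2].astype(np.float32);print("rack",cv2.minAreaRect(q))
c=dict(np.load("top0.npz"));P=points(c)
for uv in((310,198),(475,265),(387,167),(306,248)):print(uv,P[uv[1],uv[0]].round())
E
```

```text
[505.18547005 -83.27157933  42.        ]
top
px [376.5 219.8] n 221 mean [545.5 -66.3  93.1] ext [38.5 38.5 14.4] ray [545.4 -66.2  93.8]
px [406.  231.5] n 56 mean [ 520.8 -124.7   93.3] ext [14.2 14.8 13.5] ray [ 520.8 -124.5   94.3]
px [394.8 261.3] n 412 mean [462.2 -99.9  94.6] ext [43.8 45.2 15.6] ray [462.3 -99.7  95.4]
rack ((503.8469543457031, -84.1077880859375), (140.470703125, 139.96730041503906), 66.72835540771484)
scene
px [296.3 149.3] n 281 mean [468.1 -97.1  91.8] ext [42.6 45.  15. ] ray [469.2 -96.5  92.9]
px [272.7 162.9] n 55 mean [ 525.  -123.1   90.2] ext [13.9 14.5 13.1] ray [ 525.8 -122.6   91.1]
px [291.9 180. ] n 184 mean [551.1 -64.   90.5] ext [38.1 38.3 13.7] ray [552.  -63.4  91.6]
rack ((505.5899963378906, -82.81668090820312), (144.18321228027344, 142.84222412109375), 66.82856750488281)
(310, 198) [588.  65. 134.]
(475, 265) [ 449. -273.   57.]
(387, 167) [652. -91.  92.]
(306, 248) [492.  76.  87.]
```

```bash
python3 - <<'E'
from h import *
from workcell import env,eyes,status,kinematics
r0=R.from_rotvec(status.current_tcp_rot())
for a in (90,-90,70,-70):
    rv=(R.from_euler("z",a-0,degrees=True)*r0).as_rotvec(); q=kinematics.inverse_kinematics([520,-125,95],rv)
    print(a,None if q is None else np.round(q,2), R.from_rotvec(rv).as_matrix()[:,1].round(2))
env.move_gripper(0)
env.movep([505,-84,260],status.current_tcp_rot())
c=eyes.camera("wrist");cv2.imwrite("pics/w0.png",c["image"][:,:,::-1]);np.savez("w0.npz",**c)
print(status.current_position(),status.current_qpos(),status.current_width(),c["eye"],c["rotation"],status.current_ft_force(),status.current_clock())
blobs(c,[505,-84])
P=points(c);m=(abs(P[...,2]-42)<4)&(np.hypot(P[...,0]-505,P[...,1]+84)<110)
print(cv2.minAreaRect(P[m][:,:2].astype(np.float32)))
E
```

```text
90 [-0.38  0.14  1.87 -0.    1.13 -0.73] [ 0.94  0.34 -0.  ]
-90 [-0.38  0.14  1.88  0.    1.13  2.41] [-0.94 -0.34 -0.  ]
70 [-0.38  0.14  1.87 -0.    1.13 -0.38] [ 1. -0. -0.]
-70 [-0.38  0.14  1.88  0.    1.13  2.06] [-0.77 -0.64 -0.  ]
[504.94558581 -84.85902456 259.8688769 ] [-3.20503460e-01 -7.57599880e-02  1.76915980e+00 -1.68927090e-04
  1.44837042e+00  9.04801863e-01] 0.5302783525399769 [566.48959776 -62.15149938 421.1499788 ] [ 2.40057266 -1.68747668 -0.20774813] [-0.18656146 -0.53582413 -0.16417704] 3.775
px [314.4 138.2] n 919 mean [546.4 -64.5  91.5] ext [40.1 39.8 10.7] ray [546.5 -64.5  92.6]
px [360.1 181.5] n 215 mean [ 521.5 -122.3   91.4] ext [16.6 16.9 11.4] ray [ 521.7 -122.1   92.8]
px [318.1 217.5] n 819 mean [471.7 -95.2  92.4] ext [28.3 42.1 12.5] ray [472.  -95.1  93.7]
((503.7057189941406, -81.44721984863281), (140.12893676757812, 140.34896850585938), 66.80989074707031)
```

View pics/w0.png

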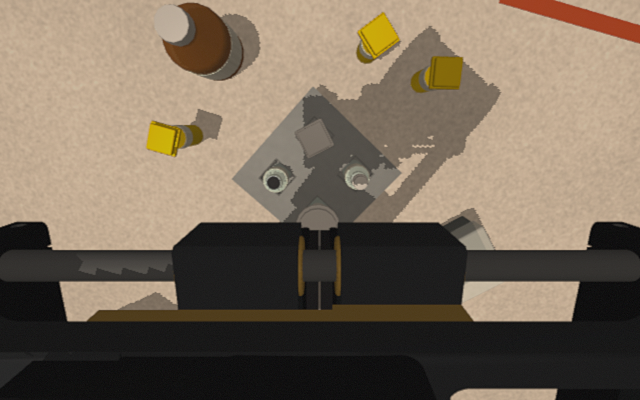

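The wrist view shows the square cap at (314,138), slim at (360,181), the open vial at (275,180) and the wide cap partly hidden at (318,217). Positions agree with the top view to about 2 mm, so I'll use averages and press the wide cap first.

```bash
cat > press.py <<'E'
from h import *
from workcell import env,eyes,status
RV=R.from_matrix(np.array([[0,1,0],[1,0,0],[0,0,-1.]])).as_rotvec()
def press(x,y,lim=9):
    p=status.current_position()
    env.movep([x,y,125],RV)
    env.move_linear([x,y,100],velocity=60); env.sleep(.2)
    f0=status.current_ft_force()
    hit=env.move_linear([x,y,83.5],velocity=8,force_limit=lim)
    env.sleep(.2)
    print(hit,status.current_position().round(1),(status.current_ft_force()-f0).round(1),status.current_ft_torque().round(2),status.current_clock())
E
python3 - <<'E'
from press import *
press(462.6,-99)
E
```

```text
True [463.7 -99.4  85.6] [-0.7  0.9  6.3] [ 0.1   0.12 -0.  ] 7.725
```

```bash
python3 - <<'E'
from press import *
def rep(): print(status.current_position().round(2),status.current_ft_force().round(1),status.current_clock())
rep()
p=status.current_position()
print(env.move_linear([463.2,-99.2,83.8],velocity=8,force_limit=7));env.sleep(.2);rep()
env.sleep(.3);rep()
env.move_linear([463.2,-99.2,115],velocity=60)
c=eyes.camera("top");blobs(c,[505,-84]);rep()
E
```

```text
[463.73 -99.38  85.6 ] [-0.8  0.4  6.5] 7.725
False
[464.15 -99.54  85.03] [-2.3  0.7  9.5] 8.2083
[464.16 -99.52  85.04] [-1.7  0.4  8.5] 8.5083
px [376.  219.9] n 208 mean [545.3 -65.3  93.4] ext [38.3 34.1 14.3] ray [545.3 -65.1  94.4]
px [403.8 230.3] n 18 mean [ 523.2 -120.7   91.6] ext [11.9  7.8 13.1] ray [ 523.3 -120.9   91. ]
[462.88 -99.09 114.65] [-0.4 -0.4  0.1] 9.225
```

The wide cap holds a steady 8.5 to 9 N, well above the 3 N slide force, at the height expected for home, so it's home. Square next.

```bash
python3 - <<'E'
from press import *
env.movep([546,-65.5,150],RV)
c=eyes.camera("top");blobs(c,[505,-84],zlo=78)
press(546,-65.5,11)
env.sleep(.3);print(status.current_position().round(2),status.current_ft_force().round(1))
env.move_linear([546,-65.5,125],velocity=60)
print(status.current_clock())
E
```

```text
False [547.1 -65.8  85. ] [-1.5  0.   9.3] [0.13 0.14 0.03] 13.1667
[547.1  -65.77  85.  ] [-1.1  0.9  9.4]
14.3083
```

The square cap gives the same signature: 85.0 mm at a steady 9.4 N. Slim next.

```bash
python3 - <<'E'
from press import *
env.movep([521.2,-123.5,130],RV)
press(521,-123.5,11)
env.sleep(.3);print(status.current_position().round(2),status.current_ft_force().round(1))
env.move_linear([521,-123.5,125],velocity=60)
env.move_linear([521,-123.5,250],velocity=150)
env.movep([212,-587,222],RV)
print(status.current_clock())
c=eyes.camera("top");blobs(c,[505,-84],zlo=78);cv2.imwrite("pics/t1.png",cv2.resize(c["image"][150:310,250:530,::-1],None,fx=2.5,fy=2.5))
P=points(c);o=points(dict(np.load("top0.npz")))
for u,v in((376,219),(406,231),(395,261)):print([np.median(x[v-2:v+3,u-2:u+3,2]).round(1) for x in(o,P)])
E
```

```text
False [ 522.1 -123.9   85. ] [-0.7  1.2  8.4] [ 0.04  0.1  -0.01] 18.0917
[ 522.11 -123.93   84.98] [-1.6  0.1 10. ]
22.225
px [376.2 219.9] n 212 mean [545.6 -66.6  86.2] ext [36.7 39.2 12.8] ray [545.6 -66.5  87. ]
px [405.4 231.7] n 55 mean [ 520.6 -124.9   86. ] ext [14.4 13.4 13.1] ray [ 520.6 -124.7   87.3]
px [394.1 261.2] n 406 mean [462.1 -99.8  86.5] ext [44.1 45.2 14.3] ray [462.1 -99.6  87.3]
[np.float64(94.4), np.float64(87.6)]
[np.float64(94.7), np.float64(87.8)]
[np.float64(96.6), np.float64(88.3)]
```

View pics/t1.png

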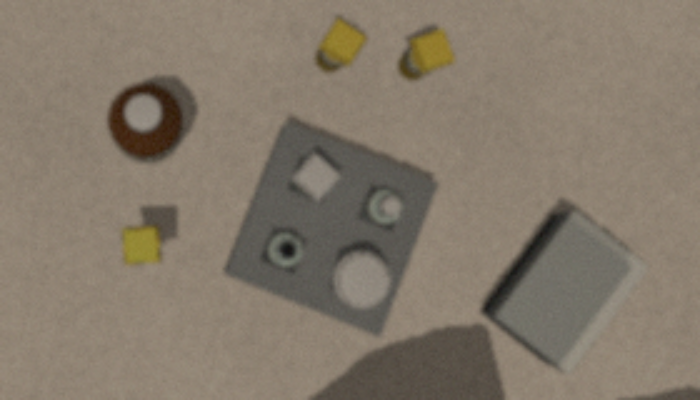

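The crop shows the square cap at (316,176), slim at (386,206) and wide at (362,280). All three tops now read about 87 mm, and the bystanders haven't moved.

```bash
python3 -c "
from workcell import finish_job
print(finish_job())"
```

```text
the job is handed in; nothing more can be done
None
```

I pressed the wide, square and slim caps home in that order with light pushes of about 10 N; their tops now read about 87 mm, and the job was handed in at about 22 s.

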